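Make up a kit from the lathe's catch tray

ROBOT

A 7-joint arm with a two-finger parallel gripper is mounted at the origin on the work surface. World frame = base frame: x ahead of the robot, y to its left, z up, the work surface at z = 0. Lengths are in m, angles in rad, forces in N, time in s.
With the tool pointing down it reaches from about 0.425 to 0.975 m from the base axis. Payload 16.7 kg.
Tool frame: the origin (TCP) lies on the centre line of the jaws, within the pads' length; the fingertips stand 22 mm ahead of it and the grasp point (between the pads) lies 3 mm ahead of it; z points along the fingers, y is the direction in which the jaws open and shut (so a half turn about z gives the same grasp; the last joint's range is limited). The gripper opens to 85 mm and grips with 20 to 120 N. Pads are 22 mm wide; open, the fingers measure 114 mm over their backs; the gripper's body (76 mm by 85 mm) begins 54 mm behind the grasp point. The pads swing forward as they close: fully open they stand 13 mm farther back than shut.
Start: joints at [-1.474, 0.426, 0.074, 1.606, -0.034, 1.111, -0.067], TCP at [0.164, 0.655, 0.253] pointing down, gripper open.
Joint ranges: [-2.85, 2.85], [-0.5, 2.14], [-1.23, 1.37], [0.21, 2.46], [-1.02, 4.16], [0.16, 2.05], [-2.73, 2.73]. Speed limits (rad/s): [1.89, 1.89, 2.39, 2.39, 3.01, 3.01, 3.01].

INTERFACE

Orientations are given as a rotation vector (axis times angle).
In Python, from rig import get_obs, grab_frame, camera_model, order, nets gives the robot as it stands. The module is installed in compiled form; this text tells all that it offers.
- The arm moves only by the tool drive_tool, never from a script. Its argument "moves" is a list that holds one entry, the list of rows, each a list of 4 numbers: the shift along the tool's x, y, z in m, then the turn about the tool's z in rad. A call has 1 to 10 rows; each row shifts and turns the pose as measured when the row begins, along the tool's axes as they then stand; what a row does not reach is not made up. A row lasts 1/12 s, in which the tool goes at most 41.7 mm and 7.16 degrees, less where a joint would pass 70% of its speed; a pose out of reach is approached as far as the arm can. A call is refused whole if a number of a shift passes 0.0417 or a number of a turn 0.125, either way. A call with a gripper value outside its range is refused whole. "fingers" is the gripper's target within -1 to 1 (fully open at 1, half-way at 0, shut at -1), set as the call begins (left out, the last holds). The fingers move at their own pace and stop on an object; the grip force is fixed at half the most. Time passes only in rows, so rows that do not move let the fingers close. It gives the time, the measured TCP pose, the force and the opening at its end, in the units of the state.
- get_obs(): the state, without advancing time (a new reading comes with each control period).
- grab_frame(name): name is "scene" or "top"; returns (picture, depth): 480x640x3 uint8, red, green, blue; 480x640 float32, m along the optical axis (not along the pixel's ray), 0 where there is no reading.
- camera_model(name): a dict with "fx", "fy", "cx", "cy" (pixels), "R" (3x3) and "t" (3): a world point X has camera coordinates R X + t. Camera axes: x right, y down, z forward; pixel columns grow to the right and rows downward; lengths in m; the calibration is good to about 2 mm. A picture is of the moment at which its call begins. camera_model takes no time and is no camera call.
- order.hand_in(): hands the job in, once; it reports no verdict.
Trained networks look in the newest picture that a camera, given by its name, has taken for a name from the list of things; names that differ only in an ending like _2 or _b are one class to them, and where a whole thing is asked for, a point or a joint stands for the part that bears it (a point fixed in the world has none). Each returns a list of dicts, best first, with "score" (0 to 1); they miss things now and then, are a little off and sometimes report something else, mostly with a low value. They report only what shows in the picture. A call takes as long as a camera call. They do not tell look-alikes from the thing itself.
- nets.masks_of(camera, label): "region" (480x640 bool, what is visible of it) and "bbox" ([left, top, right, bottom] as shares, 0 to 1, of the picture: columns of its width, rows of its height, round what is visible of it).
- nets.tip_of(camera, label): "location" ([column, row] as shares, 0 to 1, of the picture: columns of its width, rows of its height: a listed point, or the origin of a listed thing).
The state is a dict: "clock": time; "qpos": joint angles; "joint_vel": joint speeds; "joint_torque": joint torques, N m; "eef_pos": TCP position; "orientation": TCP orientation; "wrist_force": force on the tool from outside, world axes, zero at the start; "ft_torque": the same for the moment, N m; "width": opening from 0.0 (shut) to 1.0 (fully open).
Only numpy, scipy, OpenCV 4.12 (cv2) and the standard library are available. Lean on these libraries where they do the work, as an engineer would, in place of code of your own. Each camera call takes 0.05 s, during which the arm holds its last target. There are 200 camera calls.

TASK

Make up one kit from the machine's catch tray: push one flange, the bracket and the cover over the tray's open lip so that they drop into the blue tote below. The parts are oily, so slide them and do not lift them. There is one flange too many: leave either one of the two flanges, and the steel bar offcut, lying flat in the tray and clear of the lip, and do not disturb the tools and containers around.

Things in the scene. Friction and masses are not known exactly. Their poses are not given: they have to be found in the camera images.
- tray: Fixed steel catch tray with green rims. Origin on the table under it, z up; x runs along the lip, y points from the open lip back towards the machine (parts are pushed off along -y). Flat deck 85 mm above the table, x -190 to 190 mm, y -120 (open lip, no rim) to 150 mm. Rims 4 mm thick, 22 mm above the deck, on the other three sides. Place and yaw differ each time
- tray_lip (a point): Middle of the tray's open lip, at deck height, axes as the tray's. The four finished parts lie on the deck in a row along the lip, any order, about 70 mm apart (tray x near -105, -35, 35, 105 mm), each 110 to 170 mm back from the lip. Steel on steel: they slide freely
- tray_chute (a point): Lower end of the aluminium chute that feeds the tray, behind the rear rim (tray y 168 mm, 110 mm above the table): 180 mm wide, rising to 165 mm at tray y 290, where a green housing begins (300 mm wide, 200 mm deep, 200 mm high). Fixed to the tray; keep clear
- tote: Fixed open blue plastic tote on the table just beyond and below the tray's lip, parallel to the tray: 380 mm (x) x 200 mm (y) x 70 mm high outside, walls and floor 5 mm. Origin: centre of its underside. Its near wall stands 14 to 20 mm in under the lip, so that what is slid over the lip drops into it; it spans the whole lip
- flange_a: Copper-coloured round flange casting: disc 54 mm diameter, 14 mm thick, with a 36 mm diameter hub on it, 20 mm high in all, black dot (bore) on top and four small bolt holes. About 0.22 kg. Origin: centre of its underside, z up. flange_a and flange_b are the same type: either one may be the one for the kit
- flange_b: Copper-coloured round flange casting: disc 54 mm diameter, 14 mm thick, with a 36 mm diameter hub on it, 20 mm high in all, black dot (bore) on top and four small bolt holes. About 0.22 kg. Origin: centre of its underside, z up. flange_a and flange_b are the same type: either one may be the one for the kit
- bracket: Grey L-shaped bracket: foot 48 mm (x) x 44 mm (y) x 12 mm high, and an upright 12 mm thick, 44 mm wide, along its +x edge, up to 38 mm high; a thin rib between. About 0.2 kg. Origin: centre of the foot's underside, z up; yaw within about 30 degrees of the tray's
- cover: Yellow bearing cover: square plate 46 x 46 x 12 mm with a round boss 36 mm in diameter on it, 24 mm high in all. About 0.2 kg. Origin: centre of its underside, z up; yaw within about 25 degrees of the tray's
- offcut: Dark steel square bar offcut, 20 x 80 mm, 20 mm high, lying in the tray along the rim at its +x end, its length along the tray's y. Not a finished part: it stays in the tray. Origin: centre of its underside
- wrench: Steel wrench lying on the table to the robot's right; bystander
- hammer: Hammer lying on the table to the robot's right; bystander
- oil: Yellow oil bottle, 60 mm diameter, 150 mm high, standing on the table to the right of the tote; bystander. Origin: centre of its underside
- grease: White grease jar with a steel cap, 70 mm diameter, 70 mm high, standing on the table near right; bystander. Origin: centre of its underside
- carton: Cardboard carton 90 x 110 x 80 mm on the table, far right; bystander. Origin: centre of its underside
There are look-alikes about, which are no part of the job. What is shaped like the flange_b but red is not meant.

How it is judged:
At the end, for the whole second after the job is handed in: The bracket, the cover and exactly one of the two flanges are inside the tote (origin within its outline and below its rim); the other flange and the offcut lie flat (tilt under 0.1 rad) on the tray deck with their centres at least 20 mm inside the lip; all five are at rest (under 0.02 m/s) (x of bracket in the frame of tote between -0.19 and 0.19 m and y of bracket in the frame of tote between -0.1 and 0.1 m and z of each of bracket, cover in the frame of tote below 0.07 m and x of cover in the frame of tote between -0.19 and 0.19 m and y of cover in the frame of tote between -0.1 and 0.1 m and x of offcut in the frame of tray between -0.19 and 0.19 m and y of offcut in the frame of tray between -0.1 and 0.15 m and z of offcut in the frame of tray between 0.08 and 0.092 m and angle between offcut's own z axis and vertical below 0.1 rad and ((x of flange_a in the frame of tote between -0.19 and 0.19 m and y of flange_a in the frame of tote between -0.1 and 0.1 m and z of flange_a in the frame of tote below 0.07 m and x of flange_b in the frame of tray between -0.19 and 0.19 m and y of flange_b in the frame of tray between -0.1 and 0.15 m and z of flange_b in the frame of tray between 0.08 and 0.092 m and angle between flange_b's own z axis and vertical below 0.1 rad) or (x of flange_b in the frame of tote between -0.19 and 0.19 m and y of flange_b in the frame of tote between -0.1 and 0.1 m and z of flange_b in the frame of tote below 0.07 m and x of flange_a in the frame of tray between -0.19 and 0.19 m and y of flange_a in the frame of tray between -0.1 and 0.15 m and z of flange_a in the frame of tray between 0.08 and 0.092 m and angle between flange_a's own z axis and vertical below 0.1 rad)) and linear speed of each of flange_a, flange_b, bracket, cover, offcut below 0.02 m/s); the robot touches nothing.
It fails at once if a finished part or the offcut is lifted more than 45 mm above the tray deck instead of being slid (z of any of flange_a, flange_b, bracket, cover, offcut in the frame of tray above 0.13 m).
It fails at once if a tool, bottle, jar or carton standing around is shifted by more than 30 mm (distance of any of wrench, hammer, oil, grease, carton from where it was at the start of the episode above 0.03 m).
It fails at once if both flanges are in the tote (x of flange_a in the frame of tote between -0.19 and 0.19 m and y of flange_a in the frame of tote between -0.1 and 0.1 m and z of each of flange_a, flange_b in the frame of tote below 0.07 m and x of flange_b in the frame of tote between -0.19 and 0.19 m and y of flange_b in the frame of tote between -0.1 and 0.1 m).
It also fails if it takes over 50 s, if anything falls off the work surface, if the arm or the gripper's body presses on something with over 40 N, if the wrist force passes 120 N, or if a joint passes its speed limit or range.

## Working session

There is one attempt and no reset: what is moved stays moved. The work goes in short steps, Python scripts to look and compute and a tool call to move; the robot and the scene stay as the last step left them, time stands still between calls to the robot, and variables do not carry over. Pictures are saved under pics/ and viewed, about 8 in all and at most 12, crops included, and the job is handed in when it is done.

Besides the shell and the picture viewer there is one more tool, called after ">>>" as name([rows], argument=value, ...), one row to a line, values as JSON. drive_tool: Moves the arm, as the interface text tells. Its arguments: {"type":"object","properties":{"moves":{"type":"array","items":{"type":"array","items":{"type":"array","items":{"type":"number"}}}},"fingers":{"type":"number"}},"required":["moves"]}

```bash
mkdir -p pics; cat > h.py <<'E'
import numpy as np,cv2
from rig import get_obs,grab_frame,camera_model,order,nets
from scipy.spatial.transform import Rotation as Ro
def world(cam,d,mask):
    m=camera_model(cam);R=np.array(m['R']);t=np.array(m['t'])
    v,u=np.nonzero(mask&(d>0));z=d[v,u]
    P=np.c_[(u-m['cx'])/m['fx']*z,(v-m['cy'])/m['fy']*z,z]
    return (P-t)@R
E
python3 - <<'E'
from h import *
o=get_obs();print(o['clock'],o['eef_pos'],o['orientation'],o['wrist_force'])
print(Ro.from_rotvec(o['orientation']).as_matrix().round(2))
for c in('scene','top'):
    p,d=grab_frame(c);cv2.imwrite(f'pics/{c}0.png',p[...,::-1])
    np.savez(f'{c}0.npz',p=p,d=d)
    m=camera_model(c);print(c,(-np.array(m['R']).T@m['t']).round(3))
for l in('tray','tote','flange_a','bracket','cover','offcut'):
    _,d=p,d
    for r in nets.masks_of('top',l)[:3]:
        w=world('top',d,r['region'])
        if len(w)==0: print(l,'none');continue
        print(l,round(r['score'],2),len(w),np.median(w,0).round(3),w.min(0).round(3),w.max(0).round(3),np.round(np.array(r['bbox'])*[640,480,640,480]))
for r in nets.tip_of('top','tray_lip'):print(r)
E
```

```text
0.0 [0.16420653 0.65432188 0.25259071] [-3.85106347e-01 -3.11789223e+00  2.08077615e-03] [-0.17847238 -0.51722913  0.67583927]
[[-0.97  0.24 -0.  ]
 [ 0.24  0.97 -0.  ]
 [-0.   -0.   -1.  ]]
scene [1.166 0.134 1.376]
top [ 0.226 -0.13   1.337]
tray 0.69 31571 [0.497 0.304 0.087] [ 0.272 -0.001 -0.007] [0.825 0.644 0.207] [  0. 115. 252. 335.]
tray 0.52 429 [0.524 0.167 0.1  ] [0.5   0.142 0.089] [0.552 0.194 0.111] [167. 210. 192. 236.]
tote 0.91 12451 [ 0.625 -0.032  0.004] [ 0.409 -0.175 -0.006] [0.827 0.109 0.088] [217. 104. 332. 278.]
flange_a 0.96 420 [0.286 0.19  0.015] [ 0.261  0.167 -0.002] [0.313 0.218 0.026] [162. 319. 187. 343.]
flange_a 0.93 377 [ 0.34  -0.089  0.016] [ 0.317 -0.114  0.005] [ 0.365 -0.062  0.028] [280. 300. 305. 318.]
flange_a 0.88 418 [0.522 0.167 0.1  ] [0.499 0.142 0.086] [0.55  0.194 0.111] [166. 211. 193. 235.]
bracket 0.64 493 [0.66  0.212 0.098] [0.629 0.185 0.078] [0.689 0.244 0.127] [147. 149. 177. 177.]
cover 0.87 412 [0.46  0.143 0.1  ] [0.434 0.117 0.083] [0.491 0.173 0.113] [178. 235. 200. 260.]
```

```bash
python3 - <<'E'
import cv2
i=cv2.imread('pics/top0.png')[80:380,0:400];cv2.imwrite('pics/top0c.png',cv2.resize(i,None,fx=2,fy=2))
E
```

```text
(no output)
```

View pics/top0c.png

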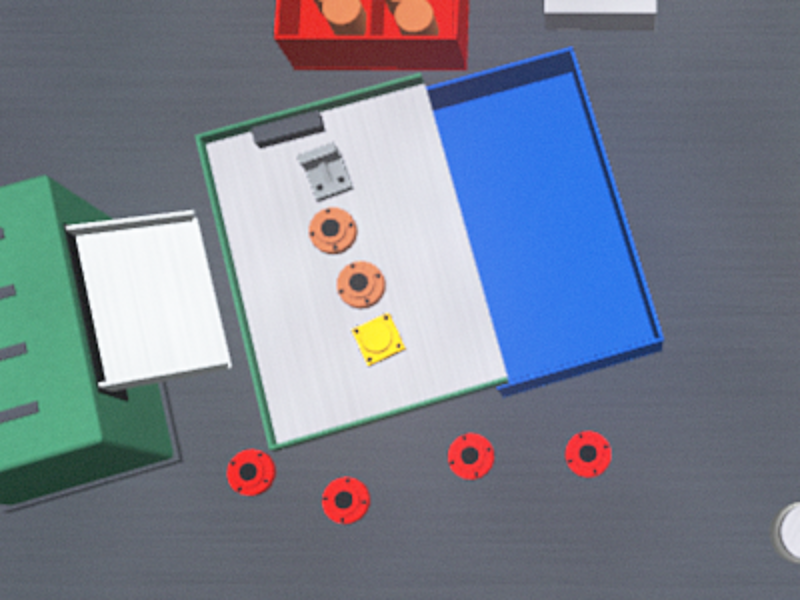

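View pics/scene0.png

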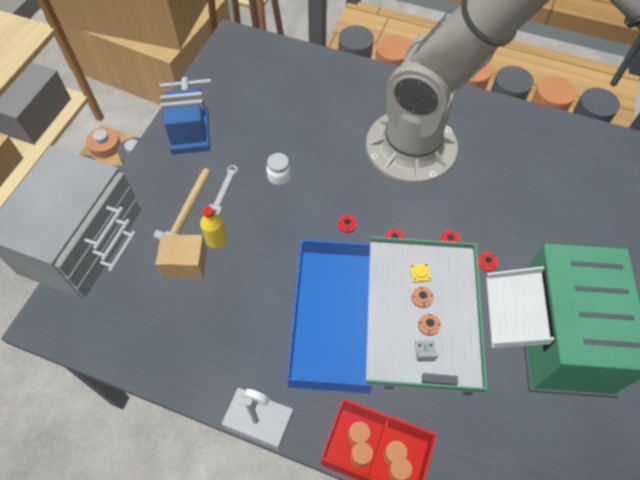

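The top view shows the tray with its lip facing right. In the crop (2x, offset 0,80) the bracket is at (326,172), the flanges at (332,231) and (360,285), the cover at (379,340) and the offcut at (288,130). The red flanges, the vise tool and the red bin are outside the tray. Next I fit the tray frame and part positions.

```bash
cat >> h.py <<'E'
def full(cam,d): return world(cam,np.where(d>0,d,1e-3),np.ones(d.shape,bool)).reshape(480,640,3)
E
python3 - <<'E'
from h import *
z=np.load('top0.npz');p,d=z['p'],z['d'];W=full('top',d)
sat=cv2.cvtColor(p,cv2.COLOR_RGB2HSV)[...,1]
m=(abs(W[...,2]-.085)<.006)&(sat<40)&(W[...,0]>.3)&(W[...,1]<.4)
n,l,s,c=cv2.connectedComponentsWithStats(m.astype(np.uint8));k=1+s[1:,4].argmax()
P=W[l==k];print('deck z',np.median(P[:,2]))
r=cv2.minAreaRect(P[:,:2].astype(np.float32));B=cv2.boxPoints(r);print(r);print(B.round(3))
# axes
c=np.array(r[0]);E=[B[1]-B[0],B[2]-B[1]];e=max(E,key=np.linalg.norm);ex=e/np.linalg.norm(e);ex*=np.sign(ex[0]);ey=np.array([-ex[1],ex[0]])
q=(P[:,:2]-c)@np.c_[ex,ey];lo,hi=np.percentile(q,.3,0),np.percentile(q,99.7,0);print(lo,hi,np.degrees(np.arctan2(ex[1],ex[0])))
O=c+ex*(lo[0]+hi[0])/2+ey*(lo[1]+.12);print('origin',O)
np.savez('tray.npz',O=O,ex=ex,ey=ey)
Q=(W[...,:2]-O)@np.c_[ex,ey]
ins=(abs(Q[...,0])<.183)&(Q[...,1]>-.115)&(Q[...,1]<.143)&(W[...,2]>.092)
n,l,s,c=cv2.connectedComponentsWithStats(ins.astype(np.uint8))
for k in range(1,n):
    if s[k,4]<60: continue
    a=Q[l==k];h=W[l==k][:,2];rr=cv2.minAreaRect(a.astype(np.float32))
    print(s[k,4],p[l==k].mean(0).round(),'rect c',np.round(rr[0],3),np.round(rr[1],3),round(rr[2],1),'bbox',a.min(0).round(3),a.max(0).round(3),'h',h.max().round(3),'top c',np.median(a[h>h.max()-.008],0).round(3))
E
```

```text
deck z 0.08372393171909617
((0.5604448318481445, 0.18215443193912506), (0.3712649643421173, 0.26673346757888794), 16.79471778869629)
[[0.344 0.256]
 [0.421 0.001]
 [0.777 0.108]
 [0.7   0.363]]
[-0.1840444  -0.13226087] [0.18160597 0.13196536] 16.794718
origin [0.56282032 0.17006425]
354 [ 95.  98. 107.] rect c [0.17  0.047] [0.085 0.026] 90.0 bbox [0.157 0.005] [0.183 0.09 ] h 0.109 top c [0.168 0.047]
462 [160. 164. 171.] rect c [0.101 0.014] [0.053 0.044] 4.6 bbox [ 0.075 -0.009] [0.129 0.038] h 0.127 top c [0.119 0.016]
430 [200. 135. 107.] rect c [0.035 0.025] [0.054 0.052] 28.9 bbox [ 0.007 -0.001] [0.062 0.052] h 0.111 top c [0.035 0.026]
431 [201. 136. 108.] rect c [-0.036  0.01 ] [0.054 0.051] 29.3 bbox [-0.063 -0.017] [-0.01   0.036] h 0.111 top c [-0.039  0.01 ]
391 [248. 231.  65.] rect c [-0.103  0.006] [0.048 0.046] 9.6 bbox [-0.128 -0.02 ] [-0.078  0.032] h 0.113 top c [-0.104  0.007]
```

>>> drive_tool([
  [[0,0,-0.04,0],[0,0,-0.04,0]],
], fingers=-0.42)

```text
clock: 0.62
eef_pos: [0.1635, 0.6517, 0.3266]
orientation: [-0.385, -3.117, 0.021]
wrist_force: [0.4, 1.2, 1.0]
width: 0.749
```

```bash
cat >> h.py <<'E'
T=np.load('tray.npz') if __import__('os').path.exists('tray.npz') else None
def state():
    o=get_obs();R=Ro.from_rotvec(o['orientation']).as_matrix()
    q=np.r_[(np.array(o['eef_pos'])[:2]-T['O'])@np.c_[T['ex'],T['ey']],o['eef_pos'][2]]
    yaw=np.arctan2(R[1,1],R[0,1])-np.arctan2(T['ex'][1],T['ex'][0])  # tool y vs tray x
    return o,R,q,(yaw+np.pi/2)%np.pi-np.pi/2
def plan(x,y,z,yaw=0,n=10):
    o,R,q,a=state();print('clock',o['clock'],'tray',q.round(3),'yaw',round(a,3),'F',np.round(o['wrist_force'],1),'w',o['width'])
    tgt=np.r_[T['O']+T['ex']*x+T['ey']*y,z];cur=np.array(o['eef_pos']);dt=-(yaw-a)
    step=(tgt-cur)/n;out=[]
    for i in range(n):
        Ri=R@Ro.from_rotvec([0,0,dt/n*i]).as_matrix();out.append([round(float(v),3) for v in np.r_[Ri.T@step,dt/n]])
    print('tool x,y in tray',(np.c_[T['ex'],T['ey']].T@R[:2,:2]).round(2).tolist());print(out)
E
python3 -c "
from h import *
plan(-.104,.068,.3,0,18)"
```

```text
clock 0.6167 tray [-0.243  0.576  0.327] yaw 1.032 F [0.4 1.2 1. ] w 0.7489662196576405
tool x,y in tray [[-0.86, 0.51], [0.51, 0.86]]
[[-0.021, -0.02, 0.002, 0.057], [-0.022, -0.019, 0.002, 0.057], [-0.023, -0.018, 0.002, 0.057], [-0.024, -0.016, 0.002, 0.057], [-0.025, -0.015, 0.002, 0.057], [-0.026, -0.013, 0.002, 0.057], [-0.027, -0.012, 0.002, 0.057], [-0.027, -0.01, 0.002, 0.057], [-0.028, -0.009, 0.002, 0.057], [-0.028, -0.007, 0.002, 0.057], [-0.029, -0.006, 0.002, 0.057], [-0.029, -0.004, 0.002, 0.057], [-0.029, -0.002, 0.002, 0.057], [-0.029, -0.001, 0.002, 0.057], [-0.029, 0.001, 0.002, 0.057], [-0.029, 0.003, 0.002, 0.057], [-0.029, 0.004, 0.002, 0.057], [-0.029, 0.006, 0.002, 0.057]]
```

>>> drive_tool([
  [[-0.021,-0.02,0,0.06],[-0.022,-0.019,0,0.06],[-0.023,-0.018,0,0.06],[-0.024,-0.016,0,0.06],[-0.025,-0.015,0,0.06],[-0.026,-0.013,0,0.06],[-0.027,-0.012,0,0.06],[-0.027,-0.01,0,0.06],[-0.028,-0.009,0,0.06],[-0.028,-0.007,0,0.06]],
])

```text
clock: 1.45
eef_pos: [0.3153, 0.3989, 0.336]
orientation: [-1.312, -2.852, -0.001]
wrist_force: [0.2, 0.6, 0.7]
width: 0.289
```

```bash
python3 -c "
from h import *
plan(-.104,.068,.25,0.0,10)"
```

```text
clock 1.45 tray [-0.171  0.291  0.336] yaw 0.415 F [0.2 0.6 0.7] w 0.2887735029980178
tool x,y in tray [[-0.4, 0.92], [0.92, 0.4]]
[[-0.023, -0.003, 0.009, 0.042], [-0.023, -0.002, 0.009, 0.042], [-0.023, -0.001, 0.009, 0.042], [-0.023, 0.0, 0.009, 0.042], [-0.023, 0.001, 0.009, 0.042], [-0.023, 0.002, 0.009, 0.042], [-0.023, 0.003, 0.009, 0.042], [-0.023, 0.004, 0.009, 0.042], [-0.023, 0.005, 0.009, 0.042], [-0.023, 0.006, 0.009, 0.042]]
```

>>> drive_tool([
  [[-0.023,-0.003,0.005,0.044],[-0.023,-0.002,0.009,0.044],[-0.023,-0.001,0.009,0.044],[-0.023,0,0.009,0.044],[-0.023,0.001,0.009,0.044],[-0.023,0.002,0.009,0.044],[-0.023,0.003,0.009,0.044],[-0.023,0.004,0.009,0.044],[-0.023,0.005,0.009,0.044],[-0.023,0.006,0.009,0.044]],
])

```text
clock: 2.28
eef_pos: [0.4468, 0.1866, 0.246]
orientation: [-1.944, -2.464, -0.011]
wrist_force: [0.9, 0.7, 0.6]
width: 0.291
```

```bash
python3 -c "
from h import *
plan(-.104,.068,.14,0.0,6)"
```

```text
clock 2.2833 tray [-0.106  0.049  0.246] yaw -0.058 F [0.9 0.7 0.6] w 0.2905998455980504
tool x,y in tray [[0.06, 1.0], [1.0, -0.06]]
[[0.003, 0.0, 0.018, -0.01], [0.003, 0.0, 0.018, -0.01], [0.003, 0.0, 0.018, -0.01], [0.003, 0.0, 0.018, -0.01], [0.003, 0.0, 0.018, -0.01], [0.003, 0.0, 0.018, -0.01]]
```

>>> drive_tool([
  [[0.004,0,0.025,-0.01],[0.004,0,0.025,-0.01],[0.004,0,0.025,-0.01],[0.004,0,0.025,-0.01],[0.002,0,0.016,-0.01],[0,0,0.014,0],[0,0,0.0,0]],
])

```text
clock: 2.87
eef_pos: [0.4471, 0.1952, 0.1086]
orientation: [1.904, 2.497, 0.012]
wrist_force: [-0.9, -1.3, 0.7]
width: 0.291
```

```bash
python3 -c "
from h import *
plan(-.104,-.12,.11,0.0,10)"
```

```text
clock 2.8667 tray [-0.103  0.058  0.109] yaw -0.025 F [-0.9 -1.3  0.7] w 0.2911264482481045
tool x,y in tray [[0.03, 1.0], [1.0, -0.03]]
[[-0.018, 0.0, -0.0, -0.003], [-0.018, 0.0, -0.0, -0.003], [-0.018, 0.0, -0.0, -0.003], [-0.018, 0.0, -0.0, -0.003], [-0.018, 0.0, -0.0, -0.003], [-0.018, 0.0, -0.0, -0.003], [-0.018, 0.0, -0.0, -0.003], [-0.018, 0.0, -0.0, -0.003], [-0.018, 0.0, -0.0, -0.003], [-0.018, -0.0, -0.0, -0.003]]
```

>>> drive_tool([
  [[-0.01,0,0,0],[-0.012,0,0,0],[-0.015,0,0,0],[-0.015,0,0,0],[-0.015,0,0,0],[-0.015,0,0,0],[-0.015,0,0,0],[-0.015,0,0,0]],
])

```text
clock: 3.53
eef_pos: [0.4808, 0.0799, 0.1142]
orientation: [1.902, 2.495, 0.021]
wrist_force: [0.4, -0.3, -0.2]
width: 0.287
```

```bash
python3 - <<'E'
from h import *
plan(-.104,-.13,.11,0.0,6)
p,d=grab_frame('scene');cv2.imwrite('pics/s1.png',cv2.resize(p[220:410,270:500,::-1],None,fx=2.5,fy=2.5))
E
```

```text
clock 3.5333 tray [-0.105 -0.063  0.114] yaw -0.025 F [ 0.4 -0.3 -0.2] w 0.28718156354140517
tool x,y in tray [[0.02, 1.0], [1.0, -0.02]]
[[-0.011, 0.0, 0.001, -0.004], [-0.011, 0.0, 0.001, -0.004], [-0.011, 0.0, 0.001, -0.004], [-0.011, 0.0, 0.001, -0.004], [-0.011, 0.0, 0.001, -0.004], [-0.011, 0.0, 0.001, -0.004]]
```

View pics/s1.png

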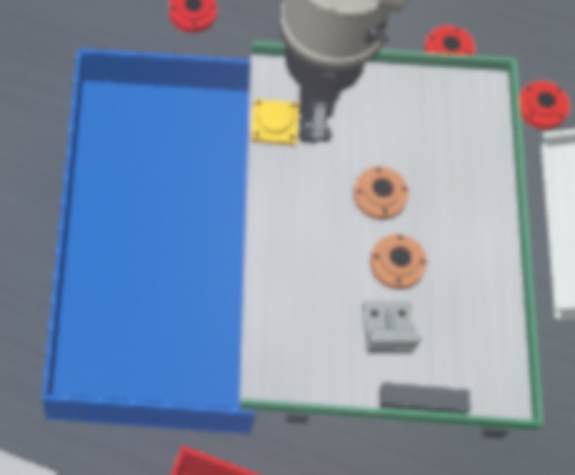

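The cover is at the lip, at crop pixel (275,122), and pushed squarely. The other parts haven't moved.

>>> drive_tool([
  [[-0.015,0,0.002,0],[-0.015,0,0.001,0],[-0.015,0,0,0],[-0.015,0,0,0],[-0.012,0,0,0],[0,0,0,0],[0.01,0,-0.015,0],[0.02,0.01,-0.03,0],[0.025,0.015,-0.03,0]],
])

```text
clock: 4.33
eef_pos: [0.5092, 0.05, 0.1936]
orientation: [1.926, 2.471, 0.022]
wrist_force: [1.9, -0.8, 0.3]
width: 0.293
```

```bash
python3 - <<'E'
from h import *
plan(-.037,.068,.18,0.0,8)
p,d=grab_frame('top')
for l in('cover','flange_a'):
  for r in nets.masks_of('top',l)[:6]:
    print(l,round(r['score'],2),np.median(world('top',d,r['region']),0).round(3))
E
```

```text
clock 4.3333 tray [-0.086 -0.099  0.194] yaw -0.046 F [ 1.9 -0.8  0.3] w 0.2928706574028568
tool x,y in tray [[0.05, 1.0], [1.0, -0.05]]
[[0.021, 0.005, 0.002, -0.006], [0.021, 0.005, 0.002, -0.006], [0.021, 0.005, 0.002, -0.006], [0.021, 0.005, 0.002, -0.006], [0.021, 0.006, 0.002, -0.006], [0.021, 0.006, 0.002, -0.006], [0.021, 0.006, 0.002, -0.006], [0.021, 0.006, 0.002, -0.006]]
cover 0.77 [ 0.511 -0.037  0.028]
flange_a 0.78 [0.338 0.048 0.015]
flange_a 0.75 [ 0.34  -0.091  0.015]
```

Cover is in the tote. Next is the flange at tray x = -0.037.

>>> drive_tool([
  [[0.021,0.005,0,-0.006],[0.021,0.005,0,-0.006],[0.021,0.005,0,-0.006],[0.021,0.005,0,-0.006],[0.021,0.006,0,-0.006],[0.021,0.006,0,-0.006],[0.021,0.006,0,-0.006],[0.021,0.006,0,-0.006],[0,0,0,0]],
])

```text
clock: 5.23
eef_pos: [0.5054, 0.2266, 0.1955]
orientation: [1.865, 2.515, 0.027]
wrist_force: [-0.3, -0.6, 0.5]
width: 0.29
```

```bash
python3 -c "
from h import *
plan(-.037,.065,.11,0.0,5)"
```

```text
clock 5.2333 tray [-0.039  0.071  0.195] yaw 0.001 F [-0.3 -0.6  0.5] w 0.289605374855945
tool x,y in tray [[-0.0, 1.0], [1.0, 0.0]]
[[-0.001, -0.0, 0.017, 0.0], [-0.001, -0.0, 0.017, 0.0], [-0.001, -0.0, 0.017, 0.0], [-0.001, -0.0, 0.017, 0.0], [-0.001, -0.0, 0.017, 0.0]]
```

>>> drive_tool([
  [[0,0,0.025,0],[0,0,0.025,0],[0,0,0.02,0],[0,0,0.012,0],[0,0,0,0]],
])

```text
clock: 5.65
eef_pos: [0.5063, 0.2241, 0.1101]
orientation: [1.865, 2.513, 0.027]
wrist_force: [-0.4, -0.6, -0.5]
width: 0.29
```

```bash
python3 -c "
from h import *
plan(-.037,-.06,.11,0.0,8)"
```

```text
clock 5.65 tray [-0.038  0.068  0.11 ] yaw 0.001 F [-0.4 -0.6 -0.5] w 0.2899749484001414
tool x,y in tray [[-0.0, 1.0], [1.0, 0.0]]
[[-0.016, 0.0, 0.0, 0.0], [-0.016, 0.0, 0.0, 0.0], [-0.016, 0.0, 0.0, 0.0], [-0.016, 0.0, 0.0, 0.0], [-0.016, 0.0, 0.0, 0.0], [-0.016, 0.0, 0.0, 0.0], [-0.016, 0.0, 0.0, 0.0], [-0.016, 0.0, 0.0, 0.0]]
```

>>> drive_tool([
  [[-0.01,0,0,0],[-0.013,0,0.001,0],[-0.015,0,0.001,0],[-0.015,0,0.001,0],[-0.015,0,0.001,0],[-0.015,0,0,0],[-0.015,0,0,0],[-0.015,0,0,0]],
])

```text
clock: 6.32
eef_pos: [0.5412, 0.1067, 0.1118]
orientation: [1.863, 2.513, 0.032]
wrist_force: [-1.2, 1.5, -0.5]
width: 0.287
```

```bash
python3 - <<'E'
from h import *
plan(-.037,-.13,.11,0.0,6)
p,d=grab_frame('scene');cv2.imwrite('pics/s2.png',cv2.resize(p[220:410,270:500,::-1],None,fx=2.5,fy=2.5))
E
```

```text
clock 6.3167 tray [-0.039 -0.054  0.112] yaw 0.001 F [-1.2  1.5 -0.5] w 0.2872199555260352
tool x,y in tray [[-0.0, 1.0], [1.0, 0.0]]
[[-0.013, 0.0, 0.0, 0.0], [-0.013, 0.0, 0.0, 0.0], [-0.013, 0.0, 0.0, 0.0], [-0.013, 0.0, 0.0, 0.0], [-0.013, 0.0, 0.0, 0.0], [-0.013, 0.0, 0.0, 0.0]]
```

View pics/s2.png

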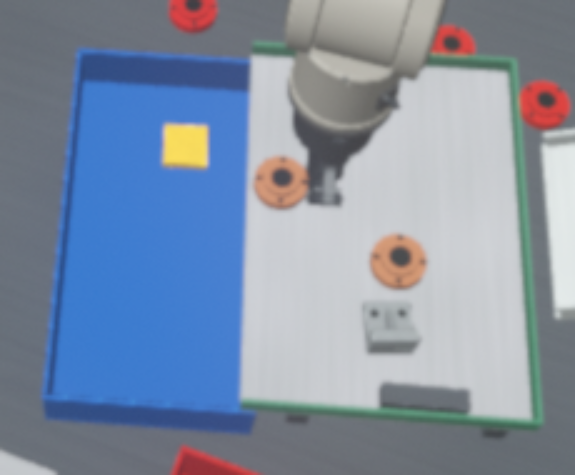

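The cover lies upside down in the tote, at (186,146). The flange at (281,182) is near the lip and cradled by both fingers.

>>> drive_tool([
  [[-0.015,0,0.001,0],[-0.015,0,0,0],[-0.015,0,0,0],[-0.015,0,0,0],[-0.015,0,0,0],[-0.008,0,0,0],[0,0,0,0],[0.01,0,-0.02,0],[0.015,0.01,-0.035,0],[0.02,0.02,-0.035,0]],
])

```text
clock: 7.2
eef_pos: [0.5762, 0.0558, 0.2068]
orientation: [1.889, 2.492, 0.024]
wrist_force: [2.5, -0.3, -0.3]
width: 0.289
```

```bash
python3 - <<'E'
from h import *
plan(.101,.07,.2,-.08,8)
p,d=grab_frame('top')
for l in('cover','flange_a'):
  for r in nets.masks_of('top',l)[:6]:
    print(l,round(r['score'],2),np.median(world('top',d,r['region']),0).round(3))
E
```

```text
clock 7.2 tray [-0.02  -0.113  0.207] yaw -0.02 F [ 2.5 -0.3 -0.3] w 0.28915363800121807
tool x,y in tray [[0.02, 1.0], [1.0, -0.02]]
[[0.023, 0.015, 0.001, 0.008], [0.023, 0.015, 0.001, 0.008], [0.023, 0.014, 0.001, 0.008], [0.024, 0.014, 0.001, 0.008], [0.024, 0.014, 0.001, 0.008], [0.024, 0.014, 0.001, 0.008], [0.024, 0.014, 0.001, 0.008], [0.024, 0.013, 0.001, 0.008]]
cover 0.68 [ 0.511 -0.037  0.028]
flange_a 0.86 [ 0.34  -0.089  0.015]
flange_a 0.67 [ 0.578 -0.024  0.024]
flange_a 0.56 [0.338 0.047 0.015]
```

>>> drive_tool([
  [[0.023,0.015,0,-0.003],[0.023,0.015,0,-0.003],[0.023,0.015,0,-0.003],[0.023,0.015,0,-0.003],[0.023,0.015,0,-0.003],[0.023,0.015,0,-0.003],[0.023,0.015,0,-0.003],[0.023,0.015,0,0],[0,0,0,0]],
])

```text
clock: 8.1
eef_pos: [0.6382, 0.2759, 0.2074]
orientation: [1.86, 2.515, 0.025]
wrist_force: [-2.4, 0.5, 0.2]
width: 0.289
```

```bash
python3 -c "
from h import *
plan(.105,.068,.11,0.04,5)"
```

```text
clock 8.1 tray [0.103 0.079 0.207] yaw 0.004 F [-2.4  0.5  0.2] w 0.2890268055838553
tool x,y in tray [[-0.0, 1.0], [1.0, 0.0]]
[[-0.002, 0.0, 0.019, -0.007], [-0.002, 0.0, 0.019, -0.007], [-0.002, 0.0, 0.019, -0.007], [-0.002, -0.0, 0.019, -0.007], [-0.002, -0.0, 0.019, -0.007]]
```

>>> drive_tool([
  [[-0.002,0,0.025,-0.007],[-0.002,0,0.025,-0.007],[-0.002,0,0.025,-0.007],[-0.002,0,0.015,-0.007],[0,0,0.006,-0.007],[0,0,0,0]],
])

```text
clock: 8.6
eef_pos: [0.6404, 0.2696, 0.1071]
orientation: [1.81, 2.553, 0.023]
wrist_force: [-2.4, 4.2, 27.6]
width: 0.289
```

>>> drive_tool([
  [[-0.01,0,0,0],[-0.013,0,0.001,0],[-0.015,0,0.001,0],[-0.015,0,0.001,0],[-0.015,0,0.001,0],[-0.015,0,0,0],[-0.015,0,0,0],[-0.015,0,0,0]],
])

```text
clock: 9.27
eef_pos: [0.6777, 0.1687, 0.1077]
orientation: [1.8, 2.567, 0.041]
wrist_force: [0.3, 0.8, -0.4]
width: 0.292
```

```bash
python3 - <<'E'
from h import *
plan(.105,-.13,.11,0.0,6)
p,d=grab_frame('scene');cv2.imwrite('pics/s3.png',cv2.resize(p[220:410,270:500,::-1],None,fx=2.5,fy=2.5))
E
```

```text
clock 9.2667 tray [ 0.11  -0.034  0.108] yaw 0.054 F [ 0.3  0.8 -0.4] w 0.29218930561931544
tool x,y in tray [[-0.05, 1.0], [1.0, 0.05]]
[[-0.016, -0.002, -0.001, 0.009], [-0.016, -0.001, -0.001, 0.009], [-0.016, -0.001, -0.001, 0.009], [-0.016, -0.001, -0.001, 0.009], [-0.016, -0.001, -0.001, 0.009], [-0.016, -0.001, -0.001, 0.009]]
```

View pics/s3.png

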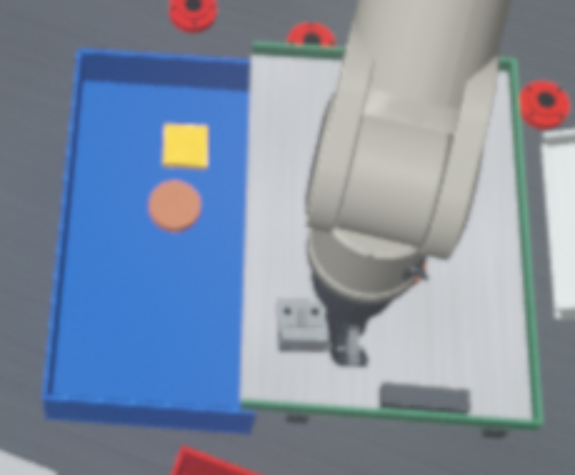

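The bracket at (302,325) is pushed squarely and is close to the lip. The flange and cover are in the tote. The fingertips brushed the deck (27 N on z), so I raise them slightly.

>>> drive_tool([
  [[-0.01,0,-0.002,0],[-0.015,0,0,0],[-0.015,0,0,0],[-0.015,0,0,0],[-0.015,0,0,0],[-0.015,0,0,0],[-0.01,0,0,0],[-0.005,0,0,0],[0,0,0,0]],
])

```text
clock: 10.07
eef_pos: [0.7161, 0.0528, 0.1085]
orientation: [1.811, 2.556, 0.034]
wrist_force: [-0.0, -0.8, 0.2]
width: 0.289
```

>>> drive_tool([
  [[0.005,0,-0.025,0],[0,0,-0.035,0],[0,0,-0.035,0],[0,0,-0.035,0],[-0.03,0,-0.02,0],[-0.035,0,0,0],[-0.035,0,0,0],[0,0,0,0]],
])

```text
clock: 10.73
eef_pos: [0.7444, -0.0343, 0.2639]
orientation: [1.799, 2.568, 0.032]
wrist_force: [0.4, -1.7, 1.0]
width: 0.291
```

```bash
python3 - <<'E'
from h import *
plan(.105,-.13,.3,0.0,1)
p,d=grab_frame('scene');cv2.imwrite('pics/s4.png',cv2.resize(p[220:410,270:500,::-1],None,fx=2.5,fy=2.5))
for l in('bracket','cover','flange_a','offcut'):
  for r in nets.masks_of('scene',l)[:6]:
    w=np.median(world('scene',d,r['region']),0);print(l,round(r['score'],2),w.round(3),'tray',((w[:2]-T['O'])@np.c_[T['ex'],T['ey']]).round(3))
E
```

```text
clock 10.7333 tray [ 0.115 -0.248  0.264] yaw 0.056 F [ 0.4 -1.7  1. ] w 0.2912508581367824
tool x,y in tray [[-0.06, 1.0], [1.0, 0.06]]
[[0.119, -0.002, -0.035, 0.056]]
bracket 0.82 [0.718 0.024 0.044] tray [ 0.107 -0.185]
bracket 0.27 [ 0.585 -0.025  0.025] tray [-0.035 -0.193]
cover 0.77 [ 0.518 -0.035  0.03 ] tray [-0.102 -0.183]
flange_a 0.92 [0.595 0.202 0.101] tray [0.04  0.021]
flange_a 0.76 [0.284 0.188 0.018] tray [-0.261  0.098]
flange_a 0.73 [ 0.584 -0.024  0.025] tray [-0.036 -0.192]
flange_a 0.62 [0.333 0.046 0.019] tray [-0.256 -0.053]
flange_a 0.53 [0.325 0.306 0.017] tray [-0.189  0.199]
flange_a 0.51 [ 0.454 -0.532  0.023] tray [-0.306 -0.64 ]
offcut 0.71 [0.715 0.26  0.105] tray [0.172 0.042]
offcut 0.64 [0.527 0.363 0.104] tray [0.022 0.195]
```

View pics/s4.png

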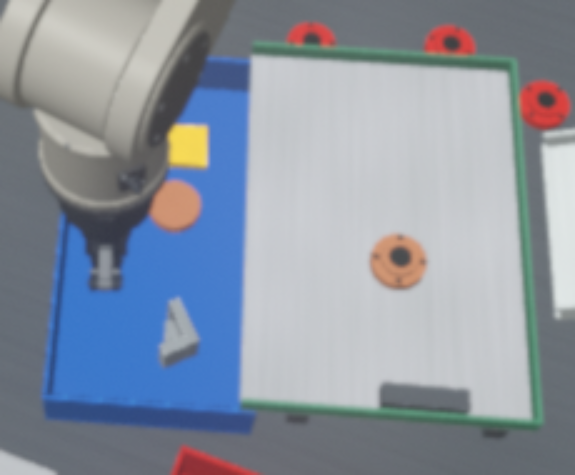

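All three kit parts are in the tote: bracket (180,335), flange (175,205) and cover (188,146). The second flange (398,260) and the offcut (424,397) are still flat on the deck, and the arm is clear of everything.

```bash
python3 -c "
from h import *
print(order.hand_in())"
```

```text
the job is handed in; nothing more can be done
None
```

The kit is made up and handed in at about 11 s of the 50 s. I slid the cover, one flange and the bracket over the lip with the half-open fingers.

- **In the tote:** the last picture and depth show the cover, flange and bracket inside the tote. The visible surfaces are 25–44 mm above the table, below the 70 mm rim.
- **In the tray:** the other flange (tray y about 21 mm) and the offcut (tray y about 42 mm) lie where they started, well back from the lip. The arm was clear of everything, about 0.26 m up.
- **Contact on the way:** the fingertips pressed on the deck with about 28 N while coming down behind the bracket. That is well under the 120 N wrist limit, and I saw no effect on the parts.
- **Networks:** they gave a few false reports: the red look-alikes as flanges, the tray rim as an offcut and, with a low score, the flange in the tote as a bracket. I ruled these out against the picture.
- **Not checked:** I didn't measure the wrench, hammer, oil, grease or carton again at the end; the tool stayed over the tray and tote throughout, apart from the approach.

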